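# Crack open a stuck food carrier with the lid lifter

## Task

Take the blue-handled lid lifter out of the grey bin, hook its toe under the black bail on the sealed food carrier's lid, and pull up until the stuck seal lets go. Then keep holding the lid with the lifter so that its front edge stands about 25 mm open, and finish while holding it there: nothing is put down. Don't touch the lid or bail with the gripper itself, don't fling the lid wide open, leave the other fittings in the bin, and leave the jug and the bowl standing where they are.

Things in the scene. Friction and masses are not known exactly. Their poses are not given: they have to be found in the camera images.
- lifter_grip (a point): Lid lifter (loose, about 220 g, stands upright on its toe plate on the floor of the bin): centre of its blue grip, a block 16 (its x) x 20 (its y) x 48 mm high; this point is 116 mm above the lifter's underside and 24 mm below its top. z is up the grip, x points the way the toe points. From the side it is a C open towards +x: the toe plate below, the shank on the -x side, the grip on top, centred over the toe plate.
- lifter_toe (a point): Middle of the upper face of the lifter's steel toe plate, straight below the grip (110 mm lower), same axes. The plate is 60 (x) x 32 (y) x 6 mm thick; an 8 mm high, 6 mm thick lip stands up along its +x end (x = 24 to 30 mm from here) and the shank (20 mm wide in y) rises from its -x end (x = -30 to -22 mm). The bail bar is to lie in the 46 mm pocket between lip and shank; the pocket is open upward for 78 mm.
- lifter: The same lid lifter, origin in the middle of its underside, same axes.
- bin: Grey open bin fixed to the table, 250 (x) x 200 (y) x 60 mm high, walls and floor 5 mm; origin in the middle of its underside. The other fittings in it are at most 71 mm high above the table.
- carrier: Aluminium food carrier fixed to the table, 250 (x) x 220 (y) x 100 mm high; origin in the middle of its underside. +x points from the bail side to the hinge side. A steel lid of the same plan lies on it, its upper face 112 mm above the table, hinged along the top +x edge.
- lid (a joint): Lid opening angle in rad: 0 shut, up to 0.25. The front (-x) edge is 250 mm from the hinge, so 0.1 rad is 25 mm open at the front. The gasket sticks: pulling up at the bail it does not move until about 12 to 17 N, then the pull falls quickly as it opens (about 2 to 7 N at 0.1 rad; beyond 0.15 rad the stay stiffens again). It is always pulled shut again if let go.
- bail_mid (a point): Middle of the bar of the black bail (arch handle) on the lid. The round bar, 10 mm thick, runs along the carrier's y, 200 mm from the hinge (at x = -75 mm in the carrier), its centre 40 mm above the lid's upper face, on two legs at y = +45 and -45 mm. A clear gap of 35 mm is under the bar. Axes as the carrier's when shut; moves with the lid.
- lid_front (a point): Middle of the lid's front edge, at its upper face (112 mm above the table when shut).
- pusher: White feed pusher standing in the bin, 54 mm wide, 66 mm high; origin under its middle.
- cutter: Steel ring cutter in the bin, 60 mm wide, 45 mm high; origin under its middle.
- screwknob: Black screw knob in the bin, 34 mm wide, 45 mm high; origin under its middle.
- coupling: Brass coupling in the bin, 30 mm wide, 32 mm high; origin under its middle.
- jug: Clear jug on the table, 100 mm wide and a handle, 150 mm high; origin under its middle.
- bowl: Steel bowl on the table, 160 mm wide, 65 mm high; origin under its middle.
Mind the look-alikes: they are no part of the job. Of the things that look like the lifter, the larger one is meant. What is shaped like the bowl but orange is not meant.

How it is judged:
By the outcome, as a careful person would: the job done as asked, in the order asked, and still so for the second after the job is handed in, while the arm keeps its last pose, push and grip.
It also fails if it takes over 42 s, if anything falls off the work surface, if the arm or the gripper's body presses on something with over 40 N, if the wrist force passes 120 N, or if a joint passes its speed limit or range.

## Robot

A 6-joint arm with a two-finger parallel gripper is mounted at the origin on the work surface. World frame = base frame: x ahead of the robot, y to its left, z up, the work surface at z = 0. Lengths are in mm, angles in degrees, forces in N, time in s.
With the tool pointing down it reaches from about 350 to 850 mm from the base axis. Payload 8.1 kg.
Tool frame: the origin (TCP) lies midway between the tips of the shut fingers; the grasp point (between the pads) lies 19 mm behind it; z points along the fingers, y is the line along which they close (so a half turn about z gives the same grasp; the last joint's range is limited). The gripper opens to 85 mm and grips with 20 to 120 N. Pads are 22 mm wide; open, the fingers measure 114 mm over their backs; the gripper's body (76 mm by 85 mm) begins 54 mm behind the grasp point. The pads swing forward as they close: fully open they stand 13 mm farther back than shut.
Start: joints at [63.002, 7.471, 85.268, -0, 87.261, -4.893], TCP at [225.76, 555.912, 231.292] pointing down, gripper open.
Joint ranges: [-169.43, 169.43], [-51.17, 129.36], [1.28, 143.12], [-76.62, 256.62], [0, 156.53], [-152.29, 152.29]. Speed limits (degrees/s): [136.94, 136.94, 159.86, 180, 180, 180].

## Interface

Orientations are given as [roll, pitch, yaw] about the fixed x, y, z axes, in that order (R = Rz(yaw) Ry(pitch) Rx(roll)).
In Python, from bench import r gives the robot as it stands. The module is installed in compiled form; this text tells all that it offers.
- The arm moves only by the tool jog_arm, never from a script. Its argument "rows" is a list of rows, each a list of 2 entries, a list of its own where there are three numbers: the shift along the tool's x, y, z in mm, then the turn, a rotation vector about the tool's x, y, z in rad. A call has 1 to 10 rows; each row is the pose to reach, as a shift and turn from the pose commanded when the call began, along the tool's axes at that moment; what a row does not reach only later rows make up. A row lasts 1/10 s, in which the tool goes at most 50 mm and 8.59 degrees, less where a joint would pass 70% of its speed; a pose out of reach is approached as far as the arm can. A call with a gripper value outside its range is refused whole. "grip" is the finger opening in mm, from 0 to 85.4, set as the call begins (left out, the last holds). The fingers move at their own pace and stop on an object; "force" is the grip in N (left out, the last holds). Time passes only in rows, so rows that repeat a pose let the fingers close. It gives the time, the measured TCP pose, the force, the opening and the grip force at its end, in the units of the state.
- r.sense(): the state, without advancing time (a new reading comes with each control period).
- r.snapshot(name): name is "side" or "top" or "wrist"; returns (picture, depth): 384x512x3 uint8, blue, green, red; 384x512 float32, mm along the optical axis (not along the pixel's ray), 0 where there is no reading.
- r.camera_params(name): a dict with "fx", "fy", "cx", "cy" (pixels), "pose" (4x4, takes a point from camera to world coordinates); the wrist camera has in their place "tool_from_camera" (4x4, takes a point from camera to tool coordinates, whose origin is the TCP and whose axes are the flange's). Camera axes: x right, y down, z forward; pixel columns grow to the right and rows downward; lengths in mm; the calibration is good to about 2 mm. A picture is of the moment at which its call begins: read the wrist's pose just before it. camera_params takes no time and is no camera call.
- r.hand_in(): hands the job in; it is judged then, once.
The state is a dict: "time": time; "joint_pos": joint angles; "qd": joint speeds; "joint_efforts": joint torques, N m; "tool_pos": TCP position; "tcp_rot": TCP orientation; "ft_force": force on the tool from outside, world axes, zero at the start; "wrist_torque": the same for the moment, N m; "finger_gap": finger opening in mm; "grip_force": force on a finger pad.
Only numpy, scipy, OpenCV 4.12 (cv2) and the standard library are available. Lean on these libraries where they do the work, as an engineer would, in place of code of your own. Each camera call takes 0.05 s, during which the arm holds its last target. There are 200 camera calls.

## Working session

There is one attempt and no reset: what is moved stays moved. The work goes in short steps, Python scripts to look and compute and a tool call to move; the robot and the scene stay as the last step left them, time stands still between calls to the robot, and variables do not carry over. Pictures are saved under pics/ and viewed, at most 10 in all, crops included, and the job is handed in when it is done.

Besides the shell and the picture viewer there is one more tool, called after "Emit:" as name(argument=value, ...) on one line, values as JSON. jog_arm: Moves the arm, as the interface text tells. Its arguments: {"type":"object","properties":{"rows":{"type":"array"},"grip":{"type":"number"},"force":{"type":"number"}},"required":["rows"]}

```bash
mkdir -p pics; cat > h.py <<'E'
import numpy as np, cv2
from bench import r
def cam(n):
    s=r.sense(); im,d=r.snapshot(n); c=r.camera_params(n)
    if n=="wrist":
        from scipy.spatial.transform import Rotation as R
        T=np.eye(4); T[:3,:3]=R.from_euler('xyz',s['tcp_rot'],degrees=True).as_matrix(); T[:3,3]=s['tool_pos']
        P=T@np.array(c['tool_from_camera'])
    else: P=np.array(c['pose'])
    v,u=np.mgrid[:384,:512]
    X=np.stack([(u-c['cx'])/c['fx']*d,(v-c['cy'])/c['fy']*d,d],-1)
    W=X@P[:3,:3].T+P[:3,3]; W[d==0]=np.nan
    return im,W
E
python3 - <<'E'
from h import *
print(r.sense())
for n in("top","side"):
    im,W=cam(n); np.save(f'{n}.npy',W); cv2.imwrite(f'pics/{n}.png',im); print(r.camera_params(n)['pose'])
a=cv2.imread('pics/top.png');b=cv2.imread('pics/side.png')
cv2.imwrite('pics/top1.png',cv2.resize(a,(800,600)));cv2.imwrite('pics/side1.png',cv2.resize(b,(800,600)))
E
```

```text
{'time': 0.0, 'joint_pos': array([ 6.30020845e+01,  7.51638638e+00,  8.53289660e+01, -2.33139540e-05,
        8.72606423e+01, -4.89219684e+00]), 'qd': array([-0.06045978, -0.08671148,  0.00891688, -0.10067524, -0.03509538,
        0.03061988]), 'joint_efforts': array([-4.31432791e-04, -5.69410408e+01, -5.00550735e+01, -5.31659152e-04,
        1.54584873e-02, -2.38362912e-05]), 'tool_pos': array([225.51389351, 555.42116384, 230.23409789]), 'tcp_rot': array([-1.79894389e+02, -9.01615007e-03,  1.57894274e+02]), 'ft_force': array([0.03531953, 0.56534862, 0.62810582]), 'wrist_torque': array([ 0.02421278,  0.03854001, -0.05246434]), 'grip_force': 0.0, 'finger_gap': 85.980282829421}
[[ 2.14126758e-03 -9.82647446e-01  1.85470787e-01  3.15393193e+02]
 [-9.99715477e-01 -6.50971138e-03 -2.29475110e-02 -8.06603191e+01]
 [ 2.37566743e-02 -1.85368879e-01 -9.82381799e-01  1.69475153e+03]
 [ 0.00000000e+00  0.00000000e+00  0.00000000e+00  1.00000000e+00]]
[[-9.99853689e-01 -7.54805692e-03  1.53501606e-02  5.68598603e+02]
 [-1.67284149e-02  6.18873136e-01 -7.85312805e-01  1.06317844e+03]
 [-3.57221628e-03 -7.85454689e-01 -6.18908855e-01  1.03238901e+03]
 [ 0.00000000e+00  0.00000000e+00  0.00000000e+00  1.00000000e+00]]
```

View pics/top1.png

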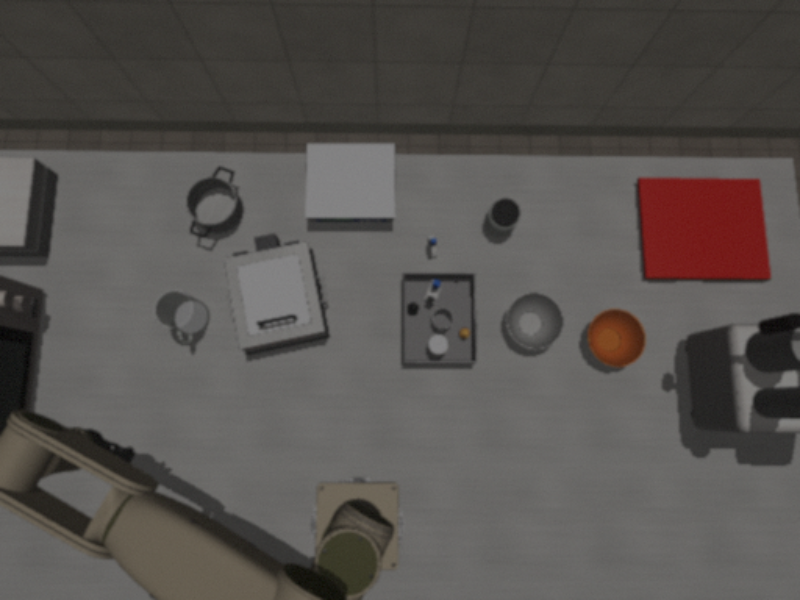

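View pics/side1.png

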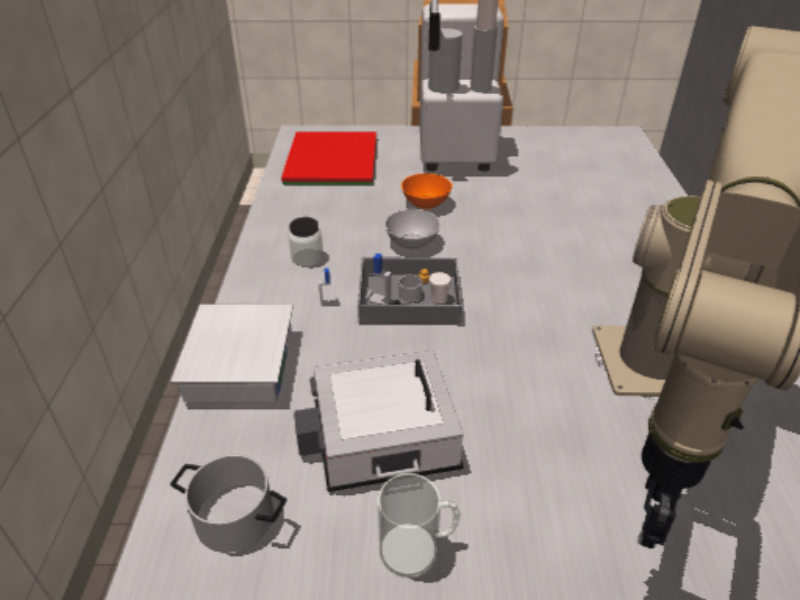

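Top view: blue grips at (434,285) in the bin and (433,241) loose on the table beyond it (the smaller look-alike); bail at (260–297, 322); steel bowl (533,322), orange bowl (615,338), jug (190,318). In the side view the bin lifter's grip is at (378,263) and the small one is at (327,275). I choose the one in the bin, and check it in a close crop with measurements.

```bash
python3 - <<'E'
from h import *
np.set_printoptions(precision=1,suppress=True)
for n in("top","side"):
    im=cv2.imread(f'pics/{n}.png');W=np.load(f'{n}.npy')
    hsv=cv2.cvtColor(im,cv2.COLOR_BGR2HSV)
    m=((abs(hsv[...,0].astype(int)-115)<14)&(hsv[...,1]>130)).astype('uint8')
    k,l,st,c=cv2.connectedComponentsWithStats(m)
    for i in range(1,k):
        if st[i,4]<8: continue
        p=W[l==i]; print(n,st[i],c[i],np.nanmedian(p,0),np.nanmin(p,0),np.nanmax(p,0))
    # bail: z 140..162 near carrier
    for nm,z0,z1 in(("bail",138,165),("lid",106,118)):
        q=(W[...,2]>z0)&(W[...,2]<z1)&(W[...,0]>330)&(W[...,0]<750)&(W[...,1]>80)&(W[...,1]<340)
        p=W[q].astype('float32')
        if len(p)>5: print(n,nm,len(p),p.mean(0),cv2.minAreaRect(p[:,:2]))
im=cv2.imread('pics/side.png')
a=cv2.resize(im[155:212,200:305],(800,434),interpolation=cv2.INTER_CUBIC)
im=cv2.imread('pics/top.png')
b=cv2.resize(im[145:240,250:310],None,fx=6,fy=6,interpolation=cv2.INTER_CUBIC)
cv2.imwrite('pics/c1.png',a);cv2.imwrite('pics/c2.png',b)
E
```

```text
top [278 179   3   5  13] [279.  180.7] [ 630.1 -207.   142.5] [ 622.  -211.5  136.1] [ 638.3 -202.4  149.3]Traceback (most recent call last):
  File "<stdin>", line 15, in <module>
cv2.error: OpenCV(4.12.0) /io/opencv/modules/imgproc/src/convhull.cpp:143: error: (-215:Assertion failed) total >= 0 && (depth == CV_32F || depth == CV_32S) in function 'convexHull'
```

```bash
python3 - <<'E'
from h import *
np.set_printoptions(precision=1,suppress=True)
for n in("top","side"):
    im=cv2.imread(f'pics/{n}.png');W=np.load(f'{n}.npy')
    hsv=cv2.cvtColor(im,cv2.COLOR_BGR2HSV)
    m=((abs(hsv[...,0].astype(int)-115)<14)&(hsv[...,1]>130)).astype('uint8')
    k,l,st,c=cv2.connectedComponentsWithStats(m)
    for i in range(1,k):
        if st[i,4]<8: continue
        p=W[l==i]; print(n,st[i],c[i],np.nanmedian(p,0),np.nanmin(p,0),np.nanmax(p,0))
    for nm,z0,z1 in(("bail",138,165),("lid",106,118)):
        q=(W[...,2]>z0)&(W[...,2]<z1)&(W[...,0]>330)&(W[...,0]<750)&(W[...,1]>80)&(W[...,1]<340)
        p=np.ascontiguousarray(W[q][:,:2].astype('float32'))
        if len(p)>5: print(n,nm,len(p),p.mean(0),cv2.minAreaRect(p))
im=cv2.imread('pics/side.png')
a=cv2.resize(im[155:212,200:305],(800,434),interpolation=cv2.INTER_CUBIC)
cv2.imwrite('pics/c1.png',a)
E
```

```text
top [278 179   3   5  13] [279.  180.7] [ 630.1 -207.   142.5] [ 622.  -211.5  136.1] [ 638.3 -202.4  149.3]
top bail 63 [530.1 207.4] ((530.3418579101562, 207.42359924316406), (10.589899063110352, 97.84302520751953), 12.7141695022583)
top lid 2758 [602.9 222.3] ((607.137451171875, 225.08462524414062), (258.9198913574219, 225.91452026367188), 12.166459083557129)
side [239 162   5  13  52] [241.2 167.9] [ 627.9 -196.5  130.8] [ 620.  -217.1   97.2] [ 635.7 -189.8  146.8]
side [208 172   2   9  14] [208.6 175.3] [ 752.6 -192.5   99.8] [ 750.9 -203.    72.8] [ 755.3 -187.1  108.1]
side bail 96 [525.3 216.3] ((526.1812133789062, 211.51026916503906), (9.803119659423828, 97.15042114257812), 12.21428108215332)
side lid 4476 [599.8 235.4] ((602.2965698242188, 226.42315673828125), (259.3213806152344, 229.31373596191406), 11.924585342407227)
```

View pics/c1.png

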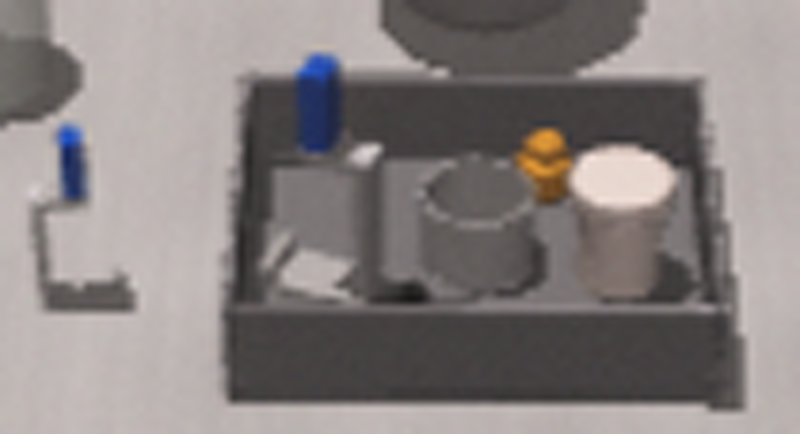

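Crop: the larger lifter stands in the bin, with its grip at (318,105), toe plate at (315,272), shank at (370,220) and lip at (278,250), so the toe points roughly +x world. The small one, outside at (70,165), is the look-alike. Next I plan a wrist view over the bin.

```bash
cat >> h.py <<'E'
from scipy.spatial.transform import Rotation as R
np.set_printoptions(precision=3,suppress=True)
def rel(pos,yaw,frm=None,rp=(180,0)):
    s=r.sense(); p,e=frm if frm else (s['tool_pos'],s['tcp_rot'])
    A=R.from_euler('xyz',e,degrees=True); B=R.from_euler('xyz',[rp[0],rp[1],yaw],degrees=True)
    return A.inv().apply(np.array(pos)-p),(A.inv()*B).as_rotvec()
def st():
    s=r.sense(); print({k:np.round(s[k],2) for k in('time','joint_pos','tool_pos','tcp_rot','ft_force','wrist_torque','finger_gap','grip_force')})
E
python3 - <<'E'
from h import *
print(r.camera_params('wrist'))
print(rel([560,-195,330],65))
st()
E
```

```text
{'fx': 296.42495414838953, 'fy': 296.42495414838953, 'cx': 263.407732184814, 'cy': 189.07560119186525, 'tool_from_camera': array([[  -0.001,   -0.963,   -0.271,   68.895],
       [   1.   ,   -0.001,    0.001,    0.305],
       [  -0.001,   -0.271,    0.963, -141.8  ],
       [   0.   ,    0.   ,    0.   ,    1.   ]])}
(array([-592.265, -569.588,  -98.769]), array([-0.001,  0.001,  1.621]))
{'time': np.float64(0.1), 'joint_pos': array([63.  ,  7.51, 85.32, -0.  , 87.26, -4.89]), 'tool_pos': array([225.54, 555.44, 230.33]), 'tcp_rot': array([-179.9 ,   -0.01,  157.89]), 'ft_force': array([-0.72, -0.11,  0.04]), 'wrist_torque': array([ 0.04, -0.04, -0.02]), 'finger_gap': np.float64(85.26), 'grip_force': np.float64(0.0)}
```

Emit:
jog_arm(rows=[[[-130, -125, -90], [0, 0, 0.36]], [[-230, -220, -99], [0, 0, 0.64]], [[-330, -318, -99], [0, 0, 0.9]], [[-430, -414, -99], [0, 0, 1.2]], [[-530, -510, -99], [0, 0, 1.45]], [[-630, -590, -99], [0, 0, 1.62]], [[-630, -590, -99], [0, 0, 1.62]], [[-630, -590, -99], [0, 0, 1.62]], [[-630, -590, -99], [0, 0, 1.62]], [[-630, -590, -99], [0, 0, 1.62]]])

```text
time: 1.1
tool_pos: [430.0, 107.4, 303.8]
tcp_rot: [180.0, -0.0, 71.6]
ft_force: [0.8, 1.0, -1.4]
finger_gap: 85.2
grip_force: 0.0
```

```bash
python3 - <<'E'
from h import *
st(); print(rel([600,-190,330],65))
E
```

```text
{'time': np.float64(1.1), 'joint_pos': array([  7.38, -18.43, 102.04,   0.  ,  96.38,  25.78]), 'tool_pos': array([429.96, 107.37, 303.79]), 'tcp_rot': array([180.  ,  -0.01,  71.6 ]), 'ft_force': array([ 0.81,  1.02, -1.37]), 'wrist_torque': array([-0.02, -0.01,  0.02]), 'finger_gap': np.float64(85.21), 'grip_force': np.float64(0.0)}
(array([-228.5  ,  255.206,  -26.22 ]), array([ 0.   , -0.   ,  0.115]))
```

Emit:
jog_arm(rows=[[[-228, 255, -26], [0, 0, 0.115]], [[-228, 255, -26], [0, 0, 0.115]], [[-228, 255, -26], [0, 0, 0.115]], [[-228, 255, -26], [0, 0, 0.115]], [[-228, 255, -26], [0, 0, 0.115]], [[-228, 255, -26], [0, 0, 0.115]], [[-228, 255, -26], [0, 0, 0.115]], [[-228, 255, -26], [0, 0, 0.115]], [[-228, 255, -26], [0, 0, 0.115]]])

```text
time: 2.0
tool_pos: [601.3, -187.2, 328.2]
tcp_rot: [-179.8, -0.0, 65.3]
ft_force: [-0.8, 0.5, -0.1]
finger_gap: 85.4
grip_force: 0.0
```

```bash
python3 - <<'E'
from h import *
st()
im,W=cam('wrist');cv2.imwrite('pics/w1.png',cv2.resize(im,(800,600))); np.save('w1.npy',W)
hsv=cv2.cvtColor(im,cv2.COLOR_BGR2HSV)
m=((abs(hsv[...,0].astype(int)-115)<14)&(hsv[...,1]>130))
p=W[m]; print(len(p),np.nanmin(p,0),np.nanmax(p,0))
t=p[p[:,2]>np.nanmax(p[:,2])-5]; print(len(t),t.mean(0),cv2.minAreaRect(np.ascontiguousarray(t[:,:2].astype('float32'))))
E
```

```text
{'time': np.float64(2.0), 'joint_pos': array([-21.96,  11.26,  71.07,   0.01,  97.83,   2.77]), 'tool_pos': array([ 601.35, -187.2 ,  328.16]), 'tcp_rot': array([-179.84,   -0.01,   65.26]), 'ft_force': array([-0.75,  0.51, -0.15]), 'wrist_torque': array([ 0.04, -0.01, -0.04]), 'finger_gap': np.float64(85.39), 'grip_force': np.float64(0.0)}
330 [ 619.767 -213.999   99.155] [ 760.33  -193.564  146.351]
217 [ 628.775 -203.923  144.036] ((628.5475463867188, -204.2008819580078), (18.29704475402832, 14.706575393676758), 66.9339370727539)
```

View pics/w1.png

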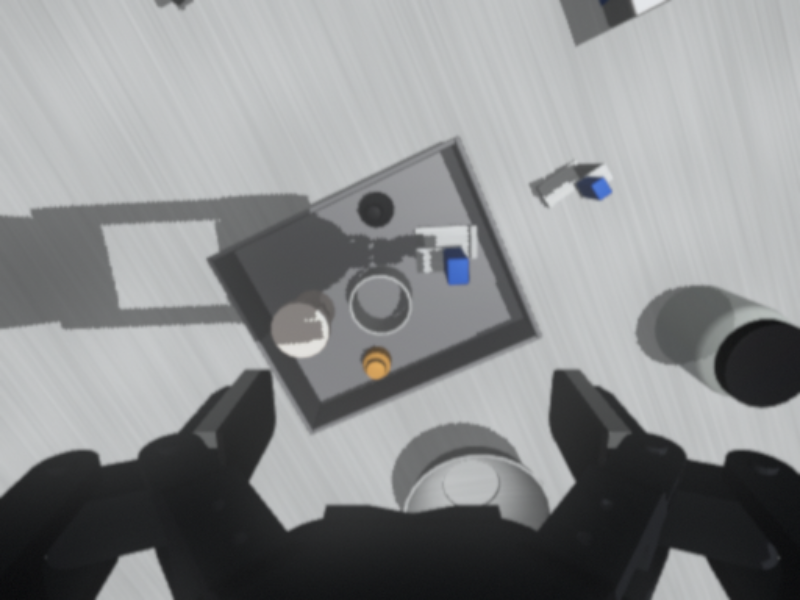

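```bash
python3 - <<'E'
from h import *
W=np.load('w1.npy'); im=cv2.resize(cv2.imread('pics/w1.png'),(512,384)).astype(int)
near=np.hypot(W[...,0]-628.7,W[...,1]+204)<50
for z0,z1,b in((7.5,14,120),(15,23,100),(7.5,23,100)):
    q=near&(W[...,2]>z0)&(W[...,2]<z1)&(im.min(-1)>b)
    p=np.ascontiguousarray(W[q][:,:2].astype('float32')); 
    if len(p)>5: print(len(p),p.mean(0),cv2.minAreaRect(p))
st()
print(rel([628.5,-204,150],66.5)); print(rel([628.5,-204,104],66.5))
E
```

```text
385 [ 634.171 -200.924] ((629.2999267578125, -198.84080505371094), (32.27889633178711, 57.09022521972656), 56.20721435546875)
90 [ 652.495 -215.395] ((631.412109375, -207.66073608398438), (31.367725372314453, 51.99524688720703), 70.98128509521484)
516 [ 635.715 -203.075] ((629.1507568359375, -204.83990478515625), (33.484073638916016, 58.83403396606445), 69.06576538085938)
{'time': np.float64(2.05), 'joint_pos': array([-21.88,  11.14,  71.12,   0.02,  97.84,   2.78]), 'tool_pos': array([ 601.27, -186.15,  328.99]), 'tcp_rot': array([-179.9 ,   -0.02,   65.34]), 'ft_force': array([-0.25,  0.85,  1.04]), 'wrist_torque': array([ 0.02, -0.01,  0.07]), 'finger_gap': np.float64(85.55), 'grip_force': np.float64(0.0)}
(array([ -4.924,  32.504, 178.928]), array([-0.002, -0.   , -0.02 ]))
(array([ -4.94 ,  32.583, 224.928]), array([-0.002, -0.   , -0.02 ]))
```

Emit:
jog_arm(rows=[[[-5, 32, 40], [0, 0, -0.05]], [[-5, 32, 85], [0, 0, -0.05]], [[-5, 32, 130], [0, 0, -0.05]], [[-5, 32, 160], [0, 0, -0.05]], [[-5, 32, 160], [0, 0, -0.05]], [[-5, 32, 160], [0, 0, -0.05]]], grip=60)

```text
time: 2.65
tool_pos: [628.5, -203.2, 171.0]
tcp_rot: [180.0, -0.0, 68.3]
ft_force: [-0.1, -0.4, 1.0]
finger_gap: 59.8
grip_force: 0.0
```

```bash
python3 - <<'E'
from h import *
st()
im,W=cam('wrist'); np.save('w2.npy',W)
hsv=cv2.cvtColor(im,cv2.COLOR_BGR2HSV)
m=((abs(hsv[...,0].astype(int)-115)<14)&(hsv[...,1]>130))&(W[...,0]<700)
p=W[m]; t=p[p[:,2]>np.nanmax(p[:,2])-5]; print(len(t),t.mean(0),cv2.minAreaRect(np.ascontiguousarray(t[:,:2].astype('float32'))))
st();print(rel([628.5,-204,104],68))
E
```

```text
{'time': np.float64(2.65), 'joint_pos': array([-22.36,  18.57,  78.81,   0.01,  82.61,  -0.67]), 'tool_pos': array([ 628.48, -203.17,  171.  ]), 'tcp_rot': array([179.99,  -0.01,  68.3 ]), 'ft_force': array([-0.14, -0.43,  0.98]), 'wrist_torque': array([0.03, 0.01, 0.03]), 'finger_gap': np.float64(59.78), 'grip_force': np.float64(0.0)}
656 [ 629.357 -204.137  144.117] ((629.3147583007812, -204.6023712158203), (18.433731079101562, 13.685415267944336), 67.83207702636719)
{'time': np.float64(2.7), 'joint_pos': array([-22.38,  18.51,  78.68,   0.  ,  82.61,  -0.67]), 'tool_pos': array([ 629.58, -203.82,  172.84]), 'tcp_rot': array([179.8 ,  -0.  ,  68.29]), 'ft_force': array([0.05, 0.15, 0.81]), 'wrist_torque': array([-0.02, -0.05,  0.03]), 'finger_gap': np.float64(59.97), 'grip_force': np.float64(0.0)}
(array([-0.566, -1.175, 68.834]), array([ 0.003, -0.   ,  0.005]))
```

Emit:
jog_arm(rows=[[[0, 0, 25], [0, 0, 0]], [[0, 0, 50], [0, 0, 0]], [[0, 0, 67], [0, 0, 0]], [[0, 0, 67], [0, 0, 0]], [[0, 0, 67], [0, 0, 0]]])

```text
time: 3.2
tool_pos: [629.3, -204.5, 104.5]
tcp_rot: [179.9, -0.0, 68.2]
ft_force: [0.4, 0.6, -0.0]
finger_gap: 60.2
grip_force: 0.0
```

Emit:
jog_arm(rows=[[[0, 0, 0], [0, 0, 0]], [[0, 0, 0], [0, 0, 0]], [[0, 0, 0], [0, 0, 0]], [[0, 0, 0], [0, 0, 0]], [[0, 0, 0], [0, 0, 0]], [[0, 0, 0], [0, 0, 0]], [[0, 0, 0], [0, 0, 0]], [[0, 0, 0], [0, 0, 0]]], grip=0, force=80)

```text
time: 4.0
tool_pos: [629.5, -204.7, 104.2]
tcp_rot: [179.9, 0.0, 68.2]
ft_force: [0.7, -0.2, 5.4]
finger_gap: 15.2
grip_force: 78.9
```

Emit:
jog_arm(rows=[[[0, 0, -10], [0, 0, 0]], [[0, 0, -30], [0, 0, 0]], [[0, 0, -60], [0, 0, 0]], [[0, 0, -95], [0, 0, 0]], [[0, 0, -130], [0, 0, 0]], [[0, 0, -160], [0, 0, 0]], [[0, 0, -160], [0, 0, 0]], [[0, 0, -160], [0, 0, 0]]])

```text
time: 4.8
tool_pos: [628.7, -204.4, 263.4]
tcp_rot: [179.9, 0.0, 68.2]
ft_force: [-0.7, 0.1, -2.6]
finger_gap: 14.7
grip_force: 78.4
```

```bash
python3 - <<'E'
from h import *
st();print(rel([430,188,264],102.2))
E
```

```text
{'time': np.float64(4.8), 'joint_pos': array([-22.45,  16.31,  71.89,   0.  ,  91.74,  -0.68]), 'tool_pos': array([ 628.71, -204.37,  263.38]), 'tcp_rot': array([179.94,   0.  ,  68.23]), 'ft_force': array([-0.69,  0.08, -2.63]), 'wrist_torque': array([-0.01, -0.  , -0.  ]), 'finger_gap': np.float64(14.74), 'grip_force': np.float64(78.35)}
(array([ 290.678, -330.067,   -0.966]), array([ 0.001,  0.   , -0.593]))
```

Emit:
jog_arm(rows=[[[15, -17, 0], [0, 0, -0.02]], [[44, -50, 0], [0, 0, -0.08]], [[73, -83, 0], [0, 0, -0.15]], [[102, -116, 0], [0, 0, -0.22]], [[131, -149, 0], [0, 0, -0.29]], [[160, -182, 0], [0, 0, -0.36]], [[189, -215, 0], [0, 0, -0.43]], [[218, -248, 0], [0, 0, -0.5]], [[247, -281, 0], [0, 0, -0.56]], [[270, -307, 0], [0, 0, -0.593]]])

```text
time: 5.8
tool_pos: [441.0, 161.8, 260.3]
tcp_rot: [-179.8, -0.0, 102.4]
ft_force: [0.9, -0.7, -2.0]
finger_gap: 14.7
grip_force: 78.8
```

Emit:
jog_arm(rows=[[[-1, -34, 0], [0, 0, 0]], [[-1, -34, 0], [0, 0, 0]], [[-1, -34, 0], [0, 0, 0]], [[-1, -34, 0], [0, 0, 0]]])

```text
time: 6.2
tool_pos: [410.7, 151.8, 261.9]
tcp_rot: [-179.9, 0.0, 102.2]
ft_force: [0.1, 0.0, -1.4]
finger_gap: 15.2
grip_force: 79.5
```

```bash
python3 - <<'E'
from h import *
st()
im,W=cam('wrist');np.save('w3.npy',W)
cv2.imwrite('pics/w3.png',cv2.resize(im,(800,600)))
st()
E
```

```text
{'time': np.float64(6.2), 'joint_pos': array([ 13.58, -18.98, 106.8 ,  -0.  ,  92.26,   1.41]), 'tool_pos': array([410.67, 151.83, 261.88]), 'tcp_rot': array([-179.93,    0.01,  102.17]), 'ft_force': array([ 0.15,  0.03, -1.37]), 'wrist_torque': array([-0.  ,  0.02,  0.03]), 'finger_gap': np.float64(15.24), 'grip_force': np.float64(79.45)}
{'time': np.float64(6.25), 'joint_pos': array([ 13.56, -18.97, 106.76,  -0.  ,  92.27,   1.41]), 'tool_pos': array([410.91, 151.77, 262.15]), 'tcp_rot': array([-179.94,    0.  ,  102.15]), 'ft_force': array([-0.39, -0.95, -1.97]), 'wrist_torque': array([ 0.01, -0.06,  0.04]), 'finger_gap': np.float64(14.97), 'grip_force': np.float64(79.45)}
```

View pics/w3.png

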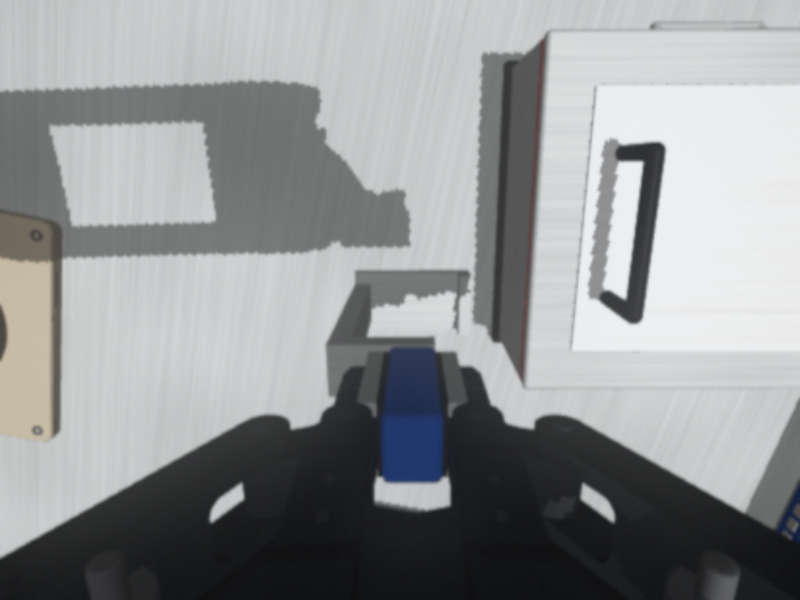

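Wrist view: lifter squarely held (toe plate to the right of the grip, lip at (463,300)); bail bar from (655,150) to (632,318) on the lid. Now I fit the bar, lid and toe from depth.

```bash
python3 - <<'E'
from h import *
W=np.load('w3.npy');im=cv2.resize(cv2.imread('pics/w3.png'),(512,384)).astype(int)
T=np.array([410.8,151.8])
cols=np.arange(512)[None,:]*np.ones((384,1))
q=(W[...,2]>142)&(W[...,2]<164)&(cols>370)&(im.max(-1)<70)
p=np.ascontiguousarray(W[q][:,:2].astype('float32')); print('bar',len(p),p.mean(0),W[q][:,2].max(),cv2.minAreaRect(p))
q=(W[...,2]>107)&(W[...,2]<117)&(cols>330)
p=np.ascontiguousarray(W[q][:,:2].astype('float32')); print('lid',np.median(W[q][:,2]),cv2.minAreaRect(p))
# front edge line fit: for rows, leftmost lid pixel
e=np.array([W[v,np.where(q[v])[0][0]][:2] for v in range(25,235) if q[v].any()]).astype('float32')
print('edge',cv2.fitLine(e,cv2.DIST_HUBER,0,.01,.01).ravel())
d=np.stack([np.cos(np.radians(12.2)),np.sin(np.radians(12.2))]);n=np.array([-d[1],d[0]])
# toe region: pixels rows 165-225, cols 210-300 ; print z & local coordinates
X=(W[...,:2]-T)@d; Y=(W[...,:2]-T)@n
for (v,u) in((176,230),(176,290),(178,297),(195,296),(208,294),(215,270),(225,215),(232,225),(240,262),(290,262),(280,262)):
    print(v,u,X[v,u],Y[v,u],W[v,u,2])
q=(np.abs(X)<45)&(np.abs(Y)<40)&(W[...,2]>12)&(W[...,2]<200)
p=np.ascontiguousarray(np.stack([X,Y],-1)[q].astype('float32'));print('lifter low',len(p),cv2.minAreaRect(p),np.percentile(W[q][:,2],[1,25,50,75,99]))
E
```

```text
bar 1000 [523.502 216.588] 157.80418929225957 ((525.8185424804688, 209.86465454101562), (7.710817813873291, 94.82020568847656), 12.663716316223145)
lid 112.24053896733466 ((572.3882446289062, 219.22052001953125), (192.15170288085938, 225.18081665039062), 12.365968704223633)
edge [  0.214  -0.977 476.632 210.612]
176 230 -27.683725175570423 13.770856073903632 166.75678914706228
176 290 21.445305214386735 13.912787955413563 167.53560771751657
178 297 26.308150298024607 14.124595220193562 175.40955111904032
195 296 25.796987334371124 0.39838605372838964 176.48749749515085
208 294 24.61912235451594 -11.021482554227237 175.30127091844523
215 270 9.01141985217608 -83.66514875379721 -1.1414287934171625
225 215 -26.342171959009356 7.190148989531929 254.80411658800782
232 225 -21.206127594463638 2.7254164622480785 253.97264171055897
240 262 -0.8223146744519103 9.300400527118505 277.87088572665544
290 262 -0.7102095856228496 -0.8126611243831575 301.8668586292015
280 262 -0.7002794910229507 3.6144158984248347 301.7810359616254
lifter low 2814 ((-0.23283004760742188, -0.5628929138183594), (60.01362228393555, 32.481285095214844), 0.011242295615375042) [162.444 167.637 168.226 168.954 195.47 ]
```

Emit:
jog_arm(rows=[[[10, 0, 10], [0, 0, 0]], [[25, 0, 28], [0, 0, 0]], [[32, 0, 38], [0, 0, 0]], [[32, 10, 38], [0, 0, 0]], [[32, 25, 38], [0, 0, 0]], [[32, 40, 38], [0, 0, 0]], [[32, 50, 38], [0, 0, 0]], [[32, 60, 38], [0, 0, 0]], [[32, 60, 38], [0, 0, 0]], [[32, 60, 38], [0, 0, 0]]])

```text
time: 7.25
tool_pos: [462.4, 196.0, 224.7]
tcp_rot: [-180.0, 0.0, 102.2]
ft_force: [-0.8, -0.2, -1.3]
finger_gap: 15.3
grip_force: 79.5
```

```bash
python3 - <<'E'
from h import *
st(); print(rel([526.5,210,224],102.2))
im,W=cam('wrist')
s=r.sense();T=s['tool_pos'][:2];a=np.radians(12.2);d=np.array([np.cos(a),np.sin(a)]);n=np.array([-d[1],d[0]])
X=(W[...,:2]-T)@d; Y=(W[...,:2]-T)@n
q=(W[...,2]>142)&(W[...,2]<164)&(X>40)&(im.max(-1)<70)
p=np.ascontiguousarray(np.stack([X,Y],-1)[q].astype('float32'));print('bar',len(p),cv2.minAreaRect(p),np.percentile(W[q][:,2],98))
q=(np.abs(X)<40)&(np.abs(Y)<16)&(W[...,2]>118)&(W[...,2]<145)
print('toe z',np.percentile(W[q][:,2],[2,25,50,75,98]))
E
```

```text
{'time': np.float64(7.25), 'joint_pos': array([ 17.12,  -7.61, 101.02,  -0.  ,  86.63,   4.92]), 'tool_pos': array([462.42, 195.96, 224.73]), 'tcp_rot': array([-179.96,    0.  ,  102.2 ]), 'ft_force': array([-0.8 , -0.16, -1.32]), 'wrist_torque': array([ 0.  , -0.02, -0.01]), 'finger_gap': np.float64(15.32), 'grip_force': np.float64(79.46)}
(array([ 0.183, 65.596,  0.683]), array([-0.001,  0.   , -0.   ]))
bar 115 ((64.11846923828125, -37.604557037353516), (6.075965881347656, 19.625276565551758), 10.59974479675293) 156.2097158220577
toe z [125.793 130.388 130.935 131.647 139.738]
```

Emit:
jog_arm(rows=[[[0, 8, 0], [0, 0, 0]], [[0, 18, 0], [0, 0, 0]], [[0, 28, 0], [0, 0, 0]], [[0, 38, 0], [0, 0, 0]], [[0, 48, 0], [0, 0, 0]], [[0, 56, 0], [0, 0, 0]], [[0, 62, 0], [0, 0, 0]], [[0, 64, 0], [0, 0, 0]], [[0, 64, 0], [0, 0, 0]]])

```text
time: 8.2
tool_pos: [525.1, 209.6, 224.7]
tcp_rot: [-180.0, 0.0, 102.2]
ft_force: [0.5, -0.5, -1.2]
finger_gap: 15.1
grip_force: 79.5
```

```bash
python3 - <<'E'
from h import *
st()
im,W=cam('side')
a=cv2.resize(im[200:310,185:315],(800,677)[:2] if 0 else (709,600),interpolation=cv2.INTER_CUBIC)
cv2.imwrite('pics/s4.png',a)
E
```

```text
{'time': np.float64(8.2), 'joint_pos': array([16.57,  2.33, 91.4 , -0.  , 86.3 ,  4.36]), 'tool_pos': array([525.11, 209.63, 224.65]), 'tcp_rot': array([-179.98,    0.  ,  102.2 ]), 'ft_force': array([ 0.49, -0.51, -1.17]), 'wrist_torque': array([-0.02, -0.  ,  0.03]), 'finger_gap': np.float64(15.08), 'grip_force': np.float64(79.47)}
```

View pics/s4.png

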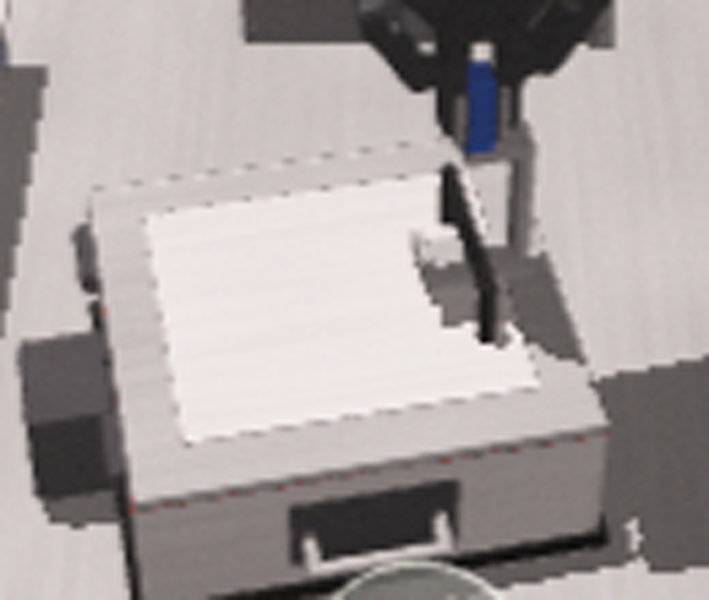

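The crop shows the toe under the bar: lip on the hinge side at (435,240), shank on the near side at (520,200). Now I lift, with a firmer grip.

Emit:
jog_arm(rows=[[[0, 0, -4], [0, 0, 0]], [[0, 0, -8], [0, 0, 0]], [[0, 0, -12], [0, 0, 0]], [[0, 0, -14], [0, 0, 0]], [[0, 0, -15], [0, 0, 0]], [[0, 0, -16], [0, 0, 0]], [[0, 0, -16], [0, 0, 0]]], force=115)

```text
time: 8.95
tool_pos: [525.1, 209.6, 240.1]
tcp_rot: [-180.0, 0.0, 102.2]
ft_force: [3.0, 0.9, -8.2]
finger_gap: 14.3
grip_force: 112.4
```

Emit:
jog_arm(rows=[[[0, 0, -0.5], [0, 0, 0]], [[0, 0, -1], [0, 0, 0]], [[0, 0, -1.5], [0, 0, 0]], [[0, 0, -2], [0, 0, 0]], [[0, 0, -2], [0, 0, 0]]])

```text
time: 9.45
tool_pos: [524.9, 209.5, 240.8]
tcp_rot: [-179.9, 0.0, 102.2]
ft_force: [7.3, 3.0, -17.8]
finger_gap: 14.7
grip_force: 112.4
```

Emit:
jog_arm(rows=[[[0, 0.2, -0.5], [0, 0, 0]], [[0, 0.4, -1], [0, 0, 0]], [[0, 0.6, -1.5], [0, 0, 0]], [[0, 0.8, -2], [0, 0, 0]], [[0, 1, -2.5], [0, 0, 0]], [[0, 1.2, -3], [0, 0, 0]], [[0, 1.2, -3], [0, 0, 0]]])

```text
time: 10.15
tool_pos: [525.8, 209.8, 243.9]
tcp_rot: [-179.9, 0.0, 102.2]
ft_force: [6.0, 1.3, -16.6]
finger_gap: 14.0
grip_force: 113.0
```

```bash
python3 - <<'E'
from h import *
st()
im,W=cam('side');np.save('s5.npy',W)
E
```

```text
{'time': np.float64(10.15), 'joint_pos': array([16.56,  2.06, 89.67,  0.  , 88.39,  4.35]), 'tool_pos': array([525.79, 209.76, 243.88]), 'tcp_rot': array([-179.88,    0.01,  102.2 ]), 'ft_force': array([  6.04,   1.28, -16.6 ]), 'wrist_torque': array([ 0.52, -1.43,  0.  ]), 'finger_gap': np.float64(13.96), 'grip_force': np.float64(112.99)}
```

Emit:
jog_arm(rows=[[[0, 0.3, -0.8], [0, 0, 0]], [[0, 0.6, -1.6], [0, 0, 0]], [[0, 0.9, -2.4], [0, 0, 0]], [[0, 1.2, -3.2], [0, 0, 0]], [[0, 1.5, -4], [0, 0, 0]], [[0, 1.8, -4.8], [0, 0, 0]], [[0, 2.1, -5.6], [0, 0, 0]], [[0, 2.4, -6.5], [0, 0, 0]], [[0, 2.7, -7.5], [0, 0, 0]], [[0, 2.7, -7.5], [0, 0, 0]]])

```text
time: 11.2
tool_pos: [528.8, 210.5, 253.9]
tcp_rot: [180.0, 0.0, 102.2]
ft_force: [1.0, 0.3, -10.4]
finger_gap: 14.8
grip_force: 113.8
```

```bash
cat > lid.py <<'E'
from h import *
st()
a=np.radians(12.2);d=np.array([np.cos(a),np.sin(a)]);n=np.array([-d[1],d[0]])
C=np.array([526,210.])+75*d
def ang(n_):
    im,W=cam(n_)
    return W
def fit(W):
    X=(W[...,:2]-C)@d;Y=(W[...,:2]-C)@n
    q=(X>-45)&(X<115)&(np.abs(Y)<100)&(W[...,2]>108)&(W[...,2]<140)
    c=np.polyfit(X[q],W[q][:,2],1)
    for _ in range(3):
        k=q&(abs(W[...,2]-np.polyval(c,X))<4);c=np.polyfit(X[k],W[k][:,2],1)
    # -x: front height
    return k.sum(),c,'front z',np.polyval(c,-125)
for m,f in(('top','top.npy'),('side','side.npy')):
    print(m,'before',fit(np.load(f)),'now',fit(ang(m)))
E
python3 lid.py
```

```text
{'time': np.float64(11.2), 'joint_pos': array([16.54,  2.2 , 88.49, -0.  , 89.29,  4.33]), 'tool_pos': array([528.84, 210.45, 253.86]), 'tcp_rot': array([179.98,   0.  , 102.21]), 'ft_force': array([  1.02,   0.28, -10.4 ]), 'wrist_torque': array([ 0.17, -0.29,  0.01]), 'finger_gap': np.float64(14.8), 'grip_force': np.float64(113.75)}
top before (np.int64(1304), array([  0.001, 113.018]), 'front z', np.float64(112.92771346391294)) now (np.int64(657), array([ -0.069, 122.025]), 'front z', np.float64(130.69966197276375))
side before (np.int64(2599), array([ -0.007, 114.297]), 'front z', np.float64(115.1290105714876)) now (np.int64(2597), array([ -0.076, 123.083]), 'front z', np.float64(132.58532938939035))
```

Lid at about 0.07 rad (17.6 mm open), so about 6 mm more lift at the bail.

Emit:
jog_arm(rows=[[[0, 0.4, -1], [0, 0, 0]], [[0, 0.7, -2], [0, 0, 0]], [[0, 1, -3], [0, 0, 0]], [[0, 1.3, -4], [0, 0, 0]], [[0, 1.6, -5], [0, 0, 0]], [[0, 1.8, -6], [0, 0, 0]], [[0, 1.8, -6], [0, 0, 0]], [[0, 1.8, -6], [0, 0, 0]], [[0, 1.8, -6], [0, 0, 0]], [[0, 1.8, -6], [0, 0, 0]]])

```text
time: 12.3
tool_pos: [530.7, 210.8, 259.3]
tcp_rot: [180.0, 0.0, 102.2]
ft_force: [1.4, 1.3, -8.6]
finger_gap: 14.5
grip_force: 114.0
```

```bash
python3 lid.py
```

```text
{'time': np.float64(12.3), 'joint_pos': array([16.52,  2.39, 87.74, -0.  , 89.87,  4.32]), 'tool_pos': array([530.66, 210.83, 259.31]), 'tcp_rot': array([179.99,   0.  , 102.21]), 'ft_force': array([ 1.41,  1.33, -8.56]), 'wrist_torque': array([ 0.16, -0.31, -0.01]), 'finger_gap': np.float64(14.5), 'grip_force': np.float64(114.01)}
top before (np.int64(1304), array([  0.001, 113.018]), 'front z', np.float64(112.92771346391294)) now (np.int64(670), array([ -0.103, 125.968]), 'front z', np.float64(138.889114597801))
side before (np.int64(2599), array([ -0.007, 114.297]), 'front z', np.float64(115.1290105714876)) now (np.int64(2630), array([ -0.103, 126.572]), 'front z', np.float64(139.50639349663504))
```

Emit:
jog_arm(rows=[[[0, 0, 0], [0, 0, 0]], [[0, 0, 0], [0, 0, 0]], [[0, 0, 0], [0, 0, 0]], [[0, 0, 0], [0, 0, 0]], [[0, 0, 0], [0, 0, 0]], [[0, 0, 0], [0, 0, 0]], [[0, 0, 0], [0, 0, 0]], [[0, 0, 0], [0, 0, 0]], [[0, 0, 0], [0, 0, 0]], [[0, 0, 0], [0, 0, 0]]])

```text
time: 13.4
tool_pos: [530.6, 210.8, 259.3]
tcp_rot: [180.0, -0.0, 102.2]
ft_force: [2.8, 0.2, -8.2]
finger_gap: 14.7
grip_force: 113.8
```

```bash
python3 lid.py; python3 -c "
from h import *
im,W=cam('side');cv2.imwrite('pics/s6.png',cv2.resize(im[90:384,150:400],None,fx=2,fy=2))"
```

```text
{'time': np.float64(13.4), 'joint_pos': array([16.52,  2.39, 87.73,  0.  , 89.88,  4.32]), 'tool_pos': array([530.62, 210.83, 259.34]), 'tcp_rot': array([179.99,  -0.  , 102.2 ]), 'ft_force': array([ 2.8 ,  0.18, -8.19]), 'wrist_torque': array([ 0.23, -0.5 ,  0.04]), 'finger_gap': np.float64(14.65), 'grip_force': np.float64(113.84)}
top before (np.int64(1304), array([  0.001, 113.018]), 'front z', np.float64(112.92771346391294)) now (np.int64(663), array([ -0.088, 125.626]), 'front z', np.float64(136.65994743008434))
side before (np.int64(2599), array([ -0.007, 114.297]), 'front z', np.float64(115.1290105714876)) now (np.int64(2647), array([ -0.105, 126.661]), 'front z', np.float64(139.73568038014685))
```

View pics/s6.png

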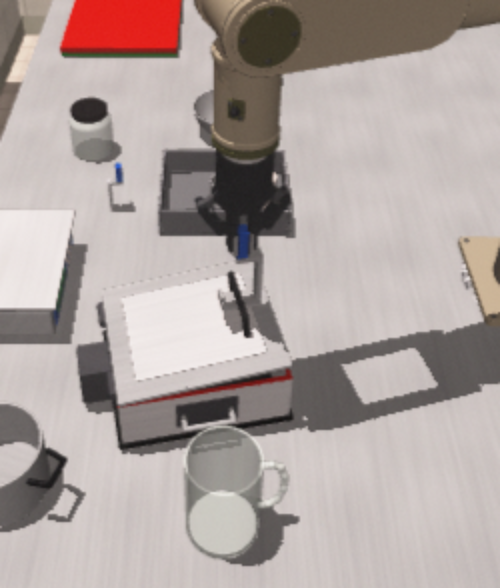

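The picture shows the lid open at the front, with the red gasket visible at (270,383). The lifter is hooked under the bail at (240,300), and the jug at (222,490) and the bin are undisturbed. The readings hold steady at about 24.5 mm open, so I hand in.

```bash
python3 -c "
from bench import r
print(r.hand_in())"
```

```text
the job is handed in; nothing more can be done
None
```

The seal let go and the job is handed in at about 13.5 s, with the lifter still holding the lid about 25 mm open at the front edge; I did not get the judging result back.

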